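# Raise the pail's bail and hang the pail on the spring scale

## Task

The small steel pail of turned bushings has its bail folded down. Lift it upright (a fingertip under it is enough) while the pail stays standing where it is; then pick the pail up by the bail and hang it on the spring scale so that the bail lies square and centred across both prongs of the hook and the pail hangs free and still. Set it down on the sprung hook gently, by feel: let go only once you feel the hook bear against the bail, and do not push it down (the scale overloads at 13 N); keep the pail upright, and leave everything else on the bench where it is.

Things in the scene. Friction and masses are not known exactly. Their poses are not given: they have to be found in the camera images.
- pail: loose steel pail: round, 110 mm across the rim, 90 mm at the foot, 85 mm tall, 0.4 to 0.6 kg with the bushings in it, which do not move. Origin at the centre of its underside, z up. The bail pivots 78 mm above the underside about the pail's y axis, ends 63 mm to either side; folded it reaches out to the pail's -x side, roughly away from the robot
- pail_centre (a point): centre of the pail, 42.5 mm above its underside; axes as the pail's
- bail_crown (a point): middle of the bail's crown, on the bar's centre line: a round bar 9 mm thick, straight for 45 mm to either side, 95 mm from the pivot line. Folded, it stands about 35 mm clear of the pail's wall. Axes turn with the bail: y runs along the bar, x from the crown to the pivot line
- bail (a joint): angle of the bail in rad: 0 level, folded out to the pail's -x side, 1.571 upright, 3.14 folded to the other side. Starts between 0.15 and 0.5. The hinge is a little stiff (under 1 N at the crown) and the bail stays where it is left
- scale: spring scale fixed to the bench: grey base plate 12 mm thick, post, and a white head carrying a sprung twin hook. Origin on the bench straight below the hook's seat; x points from the hook to the post, z up. The post stands 100 mm behind the seat, the head's front 75 mm; the head's top is 15 mm above the prongs. The head is clamped at a different height each time, not reported
- hook_seat_low (a point): straight below or at the hook's seat, 205 mm up: the lowest height of the prongs' centre line there; the true one is 0 to 40 mm higher (find it by feel). A bar lying in the seat has its centre 8 to 9 mm above that line. The hook sinks about 0.4 mm per newton, hard stop after 10 mm; over 13 N overloads it. Axes as the scale's
- hook_tips_low (a point): midway between the prongs' tips, with the head at its lowest: 30 mm in front of the seat (-x), 15 mm above it. The prongs run along x, 30 mm to either side (y), 8 mm thick; the seat is a shallow dip. With the bail upright and its bar 68 to 80 mm above hook_seat_low, the prongs pass under the bar and over the pail's rim, coming from the front, whatever the head's height
- liner_tall: upright white nylon ring, 58 mm across, 55 mm tall, a bystander, origin at its underside or middle
- liner_flat: flat white nylon ring, 84 mm across, 22 mm tall, a bystander, origin at its underside or middle
- wrench: steel wrench lying on the bench, a bystander, origin at its underside or middle
- brush: bench brush lying on the bench, a bystander, origin at its underside or middle
- oil_bottle: oil bottle, 60 mm across, 150 mm tall, a bystander, origin at its underside or middle
- collar: steel shaft collar, 60 mm across, 20 mm tall, a bystander, origin at its underside or middle
Not all that is in view belongs to the job. What is shaped like the scale but green or purple is not meant. What is shaped like the pail but blue or red is not meant.

How it is judged:
By the outcome, as a careful person would: the job done as asked, in the order asked, and still so for the second after the job is handed in, with the robot touching nothing.
It also fails if it takes over 72 s, if anything falls off the work surface, if the arm or the gripper's body presses on something with over 40 N, if the wrist force passes 120 N, or if a joint passes its speed limit or range.

## Robot

A 7-joint arm with a two-finger parallel gripper is mounted at the origin on the work surface. World frame = base frame: x ahead of the robot, y to its left, z up, the work surface at z = 0. Lengths are in m, angles in rad, forces in N, time in s.
With the tool pointing down it reaches from about 0.425 to 0.925 m from the base axis. Payload 6.8 kg.
Tool frame: the origin (TCP) lies on the front face of the gripper's body, between the roots of the fingers; the fingertips stand 73 mm ahead of it and the grasp point (between the pads) lies 54 mm ahead of it (env.nose_length is the distance from the TCP to the fingertips, in m); z points along the fingers, y is the direction in which the jaws open and shut (so a half turn about z gives the same grasp; the last joint's range is limited). The gripper opens to 85 mm and grips with 20 to 120 N. Pads are 22 mm wide; open, the fingers measure 114 mm over their backs; the gripper's body (76 mm by 85 mm) begins 54 mm behind the grasp point. The pads swing forward as they close: fully open they stand 13 mm farther back than shut.
Start: joints at [-0.108, 0.477, 0.022, 1.555, -0.011, 1.109, -0.083], TCP at [0.675, 0, 0.304] pointing down, gripper open.
Joint ranges: [-2.96, 2.96], [-0.34, 2.1], [-1.41, 1.46], [0.24, 2.44], [-1.37, 4.51], [0.17, 1.92], [-2.96, 2.96]. Speed limits (rad/s): [2.39, 2.39, 3.14, 3.14, 3.14, 3.14, 3.14].

## Interface

Orientations are given as a unit quaternion [w, x, y, z].
In Python, from cell import env, kin, camera, calibration, job gives the robot as it stands. The module is installed in compiled form; this text tells all that it offers. Calls block until the motion is done:
- env.reach(position, orientation): joint-space move of the TCP to a pose.
- env.movel(position, velocity=0.15, rot=None, stop_force=None): straight line of the TCP; rot=None keeps the orientation; velocity is the mean speed in m/s. With stop_force (N) it stops when the force on the tool has changed by that much, and returns True; else False.
- env.goto_joints(angles): joint-space move.
- env.grip(opening, f_grip=None): finger opening in m; f_grip is the grip in N (None keeps the last); returns when the fingers have stopped.
- env.dwell(seconds).
- kin.inverse_kinematics(position, orientation): joint angles nearest the present ones, or None.
- env.get_state(): the state.
- camera(name): name is "scene" or "side" or "wrist"; returns (picture, depth): 400x640x3 uint8, blue, green, red; 400x640 float32, m along the optical axis (not along the pixel's ray), 0 where there is no reading.
- calibration(name): a dict with "fx", "fy", "cx", "cy" (pixels), "k1" (the pictures are not rectified: a ray, as slopes to the right and down, at radius r is drawn at 1 + k1 r^2 times it, then the intrinsics apply), "rvec" (rotation vector, rad) and "tvec" (3), from world to camera coordinates, as OpenCV has them. Camera axes: x right, y down, z forward; pixel columns grow to the right and rows downward; lengths in m; the calibration is good to about 2 mm. A picture is of the moment at which its call begins: read the wrist's pose just before it. calibration takes no time and is no camera call; for the wrist camera it gives the pose at the moment of the call.
A pose or a line that the arm cannot do raises env.PlanningError and nothing moves.
- job.job_done(): hands the job in, once; it reports no verdict.
The state is a dict: "time": time; "qpos": joint angles; "joint_velocities": joint speeds; "joint_torque": joint torques, N m; "tcp_pos": TCP position; "orientation": TCP orientation; "force": force on the tool from outside, world axes, zero at the start; "torque": the same for the moment, N m; "opening": finger opening in m.
Only numpy, scipy, OpenCV 4.12 (cv2) and the standard library are available. Lean on these libraries where they do the work, as an engineer would, in place of code of your own. Each camera call takes 0.05 s, during which the arm holds its last target. There are 200 camera calls.

## Working session

There is one attempt and no reset: what is moved stays moved. The work goes in short steps, each a Python script; the robot and the scene stay as the last script left them, time stands still between calls to the robot, and variables do not carry over. Pictures are saved under pics/ and viewed, about 8 in all and at most 12, crops included, and the job is handed in when it is done.

```bash
mkdir -p pics; ls; cat > h.py <<'E'
import numpy as np, cv2
from cell import env, kin, camera, calibration, job
def shot(name,fn=None):
    c=calibration(name); im,d=camera(name)
    if fn: cv2.imwrite('pics/'+fn,im); np.savez('pics/'+fn+'.npz',im=im,d=d,**{k:np.array(v) for k,v in c.items()})
    return im,d,c
def cloud(d,c):
    "world xyz for every pixel (400x640x3), nan where no depth"
    v,u=np.mgrid[:400,:640].astype(float)
    K=np.array([[c['fx'],0,c['cx']],[0,c['fy'],c['cy']],[0,0,1.]])
    p=cv2.undistortPoints(np.stack([u.ravel(),v.ravel()],1)[:,None],K,np.array([float(c['k1']),0,0,0]))[:,0]
    z=d.ravel().astype(float).copy(); z[z==0]=np.nan
    P=np.c_[p*z[:,None],z]
    R=cv2.Rodrigues(np.array(c['rvec'],float))[0]
    return ((P-np.array(c['tvec']).ravel())@R).reshape(400,640,3)
E
python3 - <<'E'
from h import *
for n in('scene','side'):
    im,d,c=shot(n,n+'0.png'); print(n,c)
a=cv2.imread('pics/scene0.png');print(env.get_state()['time'])
E
```

```text
pics
scene {'fx': 465.7937198483925, 'fy': 465.7937198483925, 'cx': 323.6190326149988, 'cy': 198.4287542659127, 'k1': 0.021624511494834874, 'rvec': array([ 2.11310712,  0.64877354, -0.30765651]), 'tvec': array([-0.46457134, -0.01355827,  1.55941503])}
side {'fx': 441.20733981835724, 'fy': 441.20733981835724, 'cx': 314.8232190700308, 'cy': 191.40666097304953, 'k1': -0.1033441981995897, 'rvec': array([ 0.2753514 , -2.79250614,  1.26501303]), 'tvec': array([0.53063857, 0.13525784, 1.24263487])}
0.1
```

View pics/scene0.png

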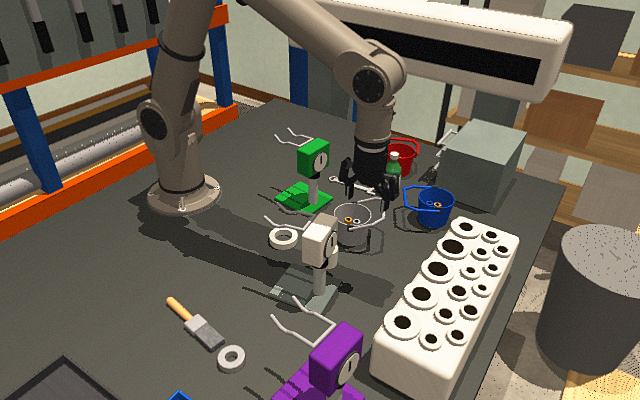

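View pics/side0.png

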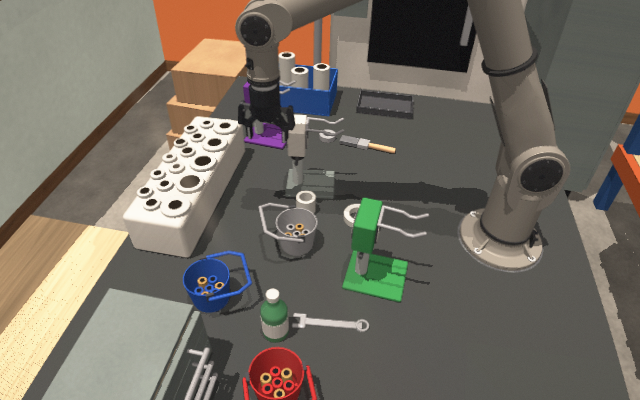

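The scene view has the grey scale's head at about (320,238), with the steel pail at (352,225) behind it. In the side view the pail is at (296,232), its bail folded away from the robot with the crown at (265,222), and the scale is at (298,140) with its prongs reaching toward the robot. Next I measure from the depth data.

```bash
python3 - <<'E'
from h import *
out=[]
for n,(u0,u1,v0,v1) in {'side':(240,400,90,270),'scene':(255,385,195,315)}.items():
    z=np.load(f'pics/{n}0.png.npz'); W=cloud(z['d'],z)
    np.save(f'pics/{n}W.npy',W)
    cr=cv2.resize(z['im'][v0:v1,u0:u1],None,fx=3,fy=3,interpolation=cv2.INTER_CUBIC); cv2.imwrite(f'pics/{n}c.png',cr); out.append(cr)
    def p(s,uv):
        print(n,s,[ (u,v,*W[v,u].round(3)) for u,v in uv])
    if n=='side':
        p('rim',[(276,215),(316,220),(290,211)]); p('bail',[(262,206),(264,220),(267,234),(270,237),(290,241)])
        p('prongs',[(335,120),(325,117),(330,134),(320,136),(310,137)]); p('head',[(298,130),(298,145),(296,170)]); p('table',[(400,250),(250,320)])
        p('oth',[(306,200),(355,213)])
    else:
        p('prong',[(275,222),(290,227),(290,208)]); p('head',[(318,225),(315,245)]);p('plate',[(290,290),(330,293)])
# robust: cylinder pail pts
W=np.load('pics/sideW.npy')
h=max(o.shape[0] for o in out)
cv2.imwrite('pics/c.png',cv2.resize(np.hstack([cv2.copyMakeBorder(o,0,h-o.shape[0],0,0,0) for o in out]),(0,0),fx=.9,fy=.9))
E
```

```text
side rim [(276, 215, np.float64(0.65), np.float64(0.035), np.float64(-0.0)), (316, 220, np.float64(0.516), np.float64(0.117), np.float64(0.086)), (290, 211, np.float64(0.594), np.float64(0.086), np.float64(0.075))]
side bail [(262, 206, np.float64(0.661), np.float64(0.122), np.float64(0.114)), (264, 220, np.float64(0.641), np.float64(0.174), np.float64(0.117)), (267, 234, np.float64(0.622), np.float64(0.215), np.float64(0.112)), (270, 237, np.float64(0.646), np.float64(0.121), np.float64(-0.004)), (290, 241, np.float64(0.566), np.float64(0.206), np.float64(0.089))]
side prongs [(335, 120, np.float64(0.561), np.float64(-0.52), np.float64(-0.001)), (325, 117, np.float64(0.602), np.float64(-0.531), np.float64(-0.0)), (330, 134, np.float64(0.519), np.float64(-0.094), np.float64(0.22)), (320, 136, np.float64(0.593), np.float64(-0.369), np.float64(0.02)), (310, 137, np.float64(0.633), np.float64(-0.387), np.float64(-0.003))]
side head [(298, 130, np.float64(0.606), np.float64(-0.077), np.float64(0.232)), (298, 145, np.float64(0.605), np.float64(-0.07), np.float64(0.186)), (296, 170, np.flo
[... 177 characters left out ...]
1), np.float64(-0.003))]
side oth [(306, 200, np.float64(0.571), np.float64(-0.019), np.float64(0.026)), (355, 213, np.float64(0.422), np.float64(-0.02), np.float64(0.001))]
scene prong [(275, 222, np.float64(0.341), np.float64(0.054), np.float64(0.003)), (290, 227, np.float64(0.565), np.float64(-0.159), np.float64(0.229)), (290, 208, np.float64(0.333), np.float64(0.142), np.float64(-0.001))]
scene head [(318, 225, np.float64(0.615), np.float64(-0.118), np.float64(0.231)), (315, 245, np.float64(0.637), np.float64(-0.162), np.float64(0.213))]
scene plate [(290, 290, np.float64(0.557), np.float64(-0.155), np.float64(0.014)), (330, 293, np.float64(0.646), np.float64(-0.104), np.float64(0.012))]
```

View pics/c.png

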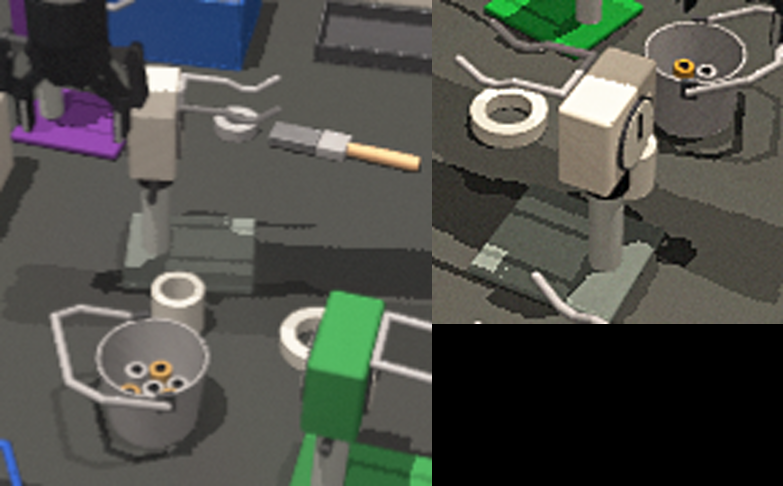

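```bash
python3 - <<'E'
from h import *
from scipy.optimize import least_squares
A=[np.load(f'pics/{n}W.npy').reshape(-1,3) for n in('side','scene')]
for n,P in zip(('side','scene'),A):
    P=P[np.isfinite(P).all(1)]
    q=P[(P[:,0]>.42)&(P[:,0]<.75)&(P[:,1]>.03)&(P[:,1]<.28)&(P[:,2]>.006)&(P[:,2]<.2)]
    r=q[(q[:,2]>.078)&(q[:,2]<.09)]
    # pail wall: cone radius 45+10*z/85
    def f(p,q): return np.hypot(q[:,0]-p[0],q[:,1]-p[1])-(.045+.010*q[:,2]/.085)
    w=q[(q[:,2]<.086)&(q[:,2]>.01)]
    w=w[(np.hypot(w[:,0]-.565,w[:,1]-.155)<.08)]
    s=least_squares(lambda p:f(p,w),[.56,.15],loss='cauchy',f_scale=.002)
    print(n,'pail',s.x.round(4),len(w),np.median(abs(s.fun)).round(4))
    d=np.hypot(q[:,0]-s.x[0],q[:,1]-s.x[1])
    b=q[(d>.06)&(q[:,2]>.07)&(d<.12)]
    print(' bail pts',len(b)); print(b[::max(1,len(b)//14)].round(3).tolist())
    # crown: farthest
    c=b[(d[(d>.06)&(q[:,2]>.07)&(d<.12)]>.09)]; m=c.mean(0); u=np.linalg.svd(c-m)[2][0]; print(' crown line',m.round(4),u.round(3),'ext',np.ptp((c-m)@u).round(3), 'z',c[:,2].min().round(3),c[:,2].max().round(3))
    # scale
    h=P[(P[:,0]>.44)&(P[:,0]<.72)&(P[:,1]>-.2)&(P[:,1]<-.04)&(P[:,2]>.03)&(P[:,2]<.29)]
    pr=h[(h[:,0]<.592)&(h[:,2]>.19)]
    for nm,g in(('L',pr[pr[:,1]>-.125]),('R',pr[pr[:,1]<-.125])):
        if len(g)>5:
            o=np.argsort(g[:,0]);g=g[o];k=np.polyfit(g[:,0],g[:,1],1); print(' prong',nm,len(g),k.round(4),'x',g[0,0].round(3),g[-1,0].round(3)); print(g[::max(1,len(g)//8)].round(3).tolist())
    hd=h[(h[:,0]>.595)&(h[:,2]>.17)]; t=np.percentile(hd[:,2],97); print(' head top',t.round(4)); tp=hd[hd[:,2]>t-.006]; print('  top box',cv2.minAreaRect((tp[:,:2]*1000).astype(np.float32)))
    bp=P[(P[:,0]>.42)&(P[:,0]<.74)&(P[:,1]>-.23)&(P[:,1]<-.02)&(P[:,2]>.007)&(P[:,2]<.017)]
    print('  plate',cv2.minAreaRect((bp[:,:2]*1000).astype(np.float32)),np.median(bp[:,2]))
    ps=h[(h[:,2]>.04)&(h[:,2]<.14)&(h[:,0]>.58)]; print('  post',np.median(ps,0).round(3),ps.min(0).round(3),ps.max(0).round(3))
E
```

```text
side pail [0.5677 0.1323] 1429 0.002
 bail pts 331
[[0.654, 0.1, 0.106], [0.662, 0.12, 0.115], [0.611, 0.076, 0.085], [0.618, 0.09, 0.093], [0.608, 0.086, 0.087], [0.659, 0.148, 0.117], [0.644, 0.169, 0.119], [0.64, 0.193, 0.118], [0.631, 0.208, 0.114], [0.615, 0.212, 0.111], [0.601, 0.217, 0.107], [0.581, 0.207, 0.098], [0.578, 0.207, 0.095], [0.573, 0.207, 0.092], [0.552, 0.197, 0.083]]
 crown line [0.6384 0.1771 0.1139] [-0.446  0.894 -0.026] ext 0.133 z 0.102 0.121
 prong L 172 [ 0.1298 -0.1661] x 0.483 0.592
[[0.483, -0.102, 0.229], [0.503, -0.102, 0.217], [0.522, -0.1, 0.219], [0.542, -0.094, 0.226], [0.561, -0.091, 0.225], [0.581, -0.091, 0.223], [0.589, -0.1, 0.206], [0.59, -0.093, 0.197], [0.591, -0.072, 0.203]]
 prong R 104 [ 0.1889 -0.2579] x 0.492 0.592
[[0.492, -0.161, 0.231], [0.504, -0.164, 0.228], [0.518, -0.161, 0.214], [0.529, -0.16, 0.217], [0.543, -0.155, 0.222], [0.559, -0.156, 0.226], [0.57, -0.155, 0.228], [0.584, -0.151, 0.232]]
 head top 0.2311
  top box ((615.1163330078125, -113.71116638183594), (41.787628173828125, 101.53567504882812), 1.7242152690887451)
 
[... 823 characters left out ...]
2, -0.1, 0.226], [0.558, -0.097, 0.228], [0.573, -0.09, 0.23], [0.588, -0.119, 0.231], [0.592, -0.07, 0.229]]
 prong R 150 [ 0.1655 -0.2488] x 0.49 0.592
[[0.49, -0.164, 0.228], [0.504, -0.169, 0.232], [0.514, -0.165, 0.222], [0.526, -0.161, 0.212], [0.54, -0.161, 0.219], [0.553, -0.158, 0.226], [0.567, -0.157, 0.226], [0.58, -0.152, 0.231], [0.59, -0.13, 0.234]]
 head top 0.2327
  top box ((618.47998046875, -116.83858489990234), (53.9210090637207, 101.91551971435547), 6.124547004699707)
  plate ((591.6940307617188, -76.65377807617188), (263.3669128417969, 238.45486450195312), 29.413862228393555) 0.013169696835614256
  post [ 0.629 -0.127  0.08 ] [ 0.608 -0.139  0.04 ] [ 0.641 -0.107  0.132]
```

```bash
cat >> h.py <<'E'
def quat(yaw):
    "tool down, tool y axis (jaws) at world angle yaw"
    from scipy.spatial.transform import Rotation as R
    y=np.array([np.cos(yaw),np.sin(yaw),0]); z=np.array([0,0,-1.]); x=np.cross(y,z)
    q=R.from_matrix(np.c_[x,y,z]).as_quat(); return np.array([q[3],*q[:3]])
E
python3 - <<'E'
from h import *
s=env.get_state(); print(s['orientation'],s['force'])
for y in(.4,.4-np.pi,.14,.14-np.pi):
    for p in((.57,.13,.25),(.52,-.12,.36)): 
        q=kin.inverse_kinematics(p,quat(y)); print(y,p,None if q is None else np.round(q,2))
env.movel([.675,0,.42],velocity=.2)
best=min((.14,.14-np.pi),key=lambda y:np.abs(kin.inverse_kinematics((.50,-.12,.44),quat(y))-env.get_state()['qpos']).max())
env.reach([.50,-.12,.44],quat(best)); shot('wrist','wscale.png')
best=min((.4,.4-np.pi),key=lambda y:np.abs(kin.inverse_kinematics((.58,.13,.40),quat(y))-env.get_state()['qpos']).max())
env.reach([.58,.13,.40],quat(best)); shot('wrist','wpail.png'); print(best,env.get_state()['time'])
cv2.imwrite('pics/w.png',cv2.resize(np.vstack([cv2.imread('pics/wscale.png'),cv2.imread('pics/wpail.png')]),None,fx=.74,fy=.74))
E
```

```text
[-5.33556568e-04  7.07113732e-01  7.07099355e-01 -6.22886782e-04] [-0.81631806 -0.30532785 -0.02666898]
0.4 (0.57, 0.13, 0.25) [-0.25  0.39 -0.11  1.82  0.05  0.93  0.02]
0.4 (0.52, -0.12, 0.36) [ 0.13  0.19 -0.03  1.82  0.01  1.12  0.5 ]
-2.741592653589793 (0.57, 0.13, 0.25) [-0.77  0.43  0.57  1.86 -0.29  0.93 -2.81]
-2.741592653589793 (0.52, -0.12, 0.36) [-0.41  0.21  0.61  1.86 -0.13  1.12 -2.49]
0.14 (0.57, 0.13, 0.25) [-0.29  0.39 -0.05  1.83  0.03  0.93 -0.21]
0.14 (0.52, -0.12, 0.36) [ 0.09  0.19  0.03  1.83 -0.01  1.12  0.26]
-3.001592653589793 (0.57, 0.13, 0.25) [ 0.5   0.68 -1.18  1.78  0.69  1.17  2.38]
-3.001592653589793 (0.52, -0.12, 0.36) [-0.45  0.21  0.67  1.86 -0.15  1.12 -2.73]
0.4 2.825
```

View pics/w.png

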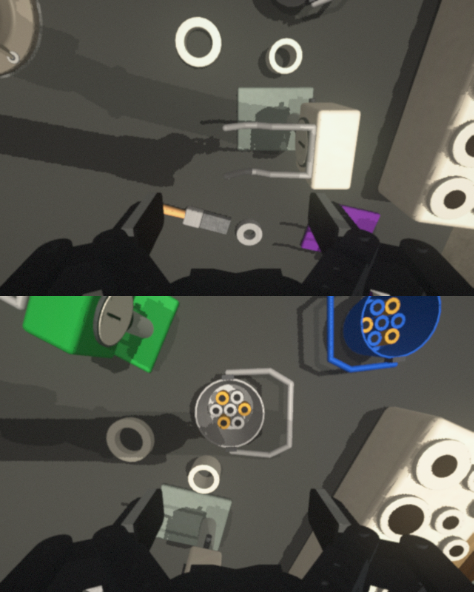

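The wrist views are clear. In the upper one, the prongs run from (230,128)/(255,175) to the head at (335,150). In the lower one, the pail is at (230,413) and its bail crown is the vertical bar at x≈291. Now I fit models to the close-up depth.

```bash
python3 - <<'E'
from h import *
from scipy.optimize import least_squares
z=np.load('pics/wpail.png.npz'); P=cloud(z['d'],z).reshape(-1,3); P=P[np.isfinite(P).all(1)]
q=P[(np.hypot(P[:,0]-.58,P[:,1]-.14)<.16)&(P[:,2]<.2)]
print('table z',np.median(q[abs(q[:,2])<.01][:,2]).round(4))
rim=q[(q[:,2]>.08)&(q[:,2]<.09)&(np.hypot(q[:,0]-.567,q[:,1]-.131)<.061)]
s=least_squares(lambda p:np.hypot(rim[:,0]-p[0],rim[:,1]-p[1])-.0545,[.567,.131],loss='cauchy',f_scale=.002)
print('rim centre',s.x.round(4),len(rim),np.median(rim[:,2]).round(4))
C=s.x
b=q[(np.hypot(q[:,0]-C[0],q[:,1]-C[1])>.059)&(q[:,2]>.07)&(np.hypot(q[:,0]-C[0],q[:,1]-C[1])<.125)&(q[:,1]>.03)]
th=.4
for _ in range(5):
    e=np.array([np.cos(th),np.sin(th)]); n=np.array([-e[1],e[0]])
    r=(b[:,:2]-C)@e; t=(b[:,:2]-C)@n
    k=(r>.07)&(abs(t)<.04); kk=np.polyfit(t[k],r[k],1); th-=np.arctan(kk[0])*1.0 if False else 0
    th=th-np.arctan(kk[0])
print('crown yaw',th,'r mid',np.median(r[k]).round(4),'t range all',t.min().round(4),t.max().round(4),'z',np.percentile(b[k][:,2],[10,50,90]).round(4),k.sum(), 'ztop slope',np.polyfit(t[k],b[k][:,2],1)[0].round(3))
ar=(abs(t)>.055)&(r<.06); print('arms t',np.median(t[ar&(t>0)]).round(4),np.median(t[ar&(t<0)]).round(4), 'slope',np.arctan(np.polyfit(r[ar],b[ar][:,2],1)).round(3))
a=np.arctan2(np.percentile(b[k][:,2],50)-.0035-.078,np.median(r[k])); print('a',a,'len',np.hypot(np.median(r[k]),np.percentile(b[k][:,2],50)-.082))
print('crown centre',C+e*np.median(r[k]))
z=np.load('pics/wscale.png.npz'); P=cloud(z['d'],z).reshape(-1,3); P=P[np.isfinite(P).all(1)]
h=P[(P[:,0]>.46)&(P[:,0]<.7)&(P[:,1]>-.21)&(P[:,1]<-.03)&(P[:,2]>.19)&(P[:,2]<.3)]
top=h[h[:,2]>np.percentile(h[:,2],95)-.012]; top=top[top[:,0]>.597]
print('head',np.median(top[:,2]).round(4),cv2.minAreaRect((top[:,:2]*1000).astype(np.float32)))
pr=h[(h[:,0]<.575)]
L=pr[pr[:,1]>-.125];R=pr[pr[:,1]<-.125]
f=lambda p:np.r_[L[:,1]-(p[0]+p[2]*(L[:,0]-.52)),R[:,1]-(p[1]+p[2]*(R[:,0]-.52))]
s=least_squares(f,[-.1,-.16,.1],loss='cauchy',f_scale=.002); p=s.x; ys=np.arctan(p[2]); print('prongs',p.round(4),'yaw',ys.round(4),'sep',((p[0]-p[1])*np.cos(ys)).round(4),len(L),len(R))
for x0,x1,y0,y1 in [(None,)*4]: pass
e=np.array([np.cos(ys),np.sin(ys)]);
for nm,g in(('L',L),('R',R)):
    s_=(g[:,:2]-[.52,-.125])@e; o=np.argsort(s_)
    print(nm,[(round(float(c),3),round(float(np.median(g[abs(s_-c)<.004][:,2])),4)) for c in np.arange(-.04,.06,.006) if (abs(s_-c)<.004).sum()>2], 's min',s_.min().round(4))
ff=(top[:,:2]-[.52,-.125])@e; print('head front s',np.percentile(ff,[1,3,99]).round(4))
print('hd lat',np.percentile((top[:,:2]-[.52,-.125])@[-e[1],e[0]],[2,98]).round(4),'prong lat',np.median((L[:,:2]-[.52,-.125])@[-e[1],e[0]]),np.median((R[:,:2]-[.52,-.125])@[-e[1],e[0]]))
E
```

```text
table z 0.0002
rim centre [0.5668 0.1318] 1128 0.0849
crown yaw 0.43367010307052073 r mid 0.0866 t range all -0.0681 0.0668 z [0.116  0.1179 0.1194] 633 ztop slope -0.001
arms t 0.0624 -0.0622 slope [0.367 0.083]
a 0.39805826563658114 len 0.09377421078107828
crown centre [0.64539043 0.16825811]
head 0.2296 ((617.3360595703125, -115.6285400390625), (49.68803405761719, 98.87149047851562), 7.901333332061768)
prongs [-0.0991 -0.159   0.1412] yaw 0.1402 sep 0.0593 1017 811
L [(-0.034, 0.2328), (-0.028, 0.2314), (-0.022, 0.2278), (-0.016, 0.2233), (-0.01, 0.2195), (-0.004, 0.2181), (0.002, 0.2183), (0.008, 0.2193), (0.014, 0.2221), (0.02, 0.2253), (0.026, 0.2275), (0.032, 0.2279), (0.038, 0.2282), (0.044, 0.2287), (0.05, 0.2292), (0.056, 0.2297)] s min -0.0349
R [(-0.034, 0.2326), (-0.028, 0.2312), (-0.022, 0.2273), (-0.016, 0.223), (-0.01, 0.2191), (-0.004, 0.2182), (0.002, 0.2181), (0.008, 0.2192), (0.014, 0.222), (0.02, 0.2251), (0.026, 0.2269), (0.032, 0.2276), (0.038, 0.2283), (0.044, 0.2287), (0.05, 0.229)] s min -0.035
head front s [0.0748 0.0769 0.1215]
hd lat [-0.0508  0.0436] prong lat 0.025593925470006846 -0.03370954092056194
```

Everything agrees:

| Quantity | Measured |
|---|---|
| Pail centre | (.567, .132) |
| Pail rim height | .085 |
| Bail length | .094 |
| Bail angle | .39 |
| Prong separation | 59 mm |
| Head front from seat | 75 mm |
| Seat | (.5206, -.129), yaw .140 |
| Prong top at seat | .218 |

Now I'll pinch the bail, raise it, then loosen to a cage for the last part.

```bash
cat >> h.py <<'E'
C=np.array([.5668,.1318]); TH=.434; E=np.array([np.cos(TH),np.sin(TH)])
def crown(a,dr=0,dz=0): return np.r_[C+E*(.095*np.cos(a)+dr),.078+.095*np.sin(a)+.054+dz]
def st(m=''):
    s=env.get_state(); print(m,round(s['time'],2),'F',s['force'].round(2),'T',s['torque'].round(2),'tcp',np.round(s['tcp_pos'],4),'op',round(s['opening'],4))
E
python3 - <<'E'
from h import *
env.grip(.04,20); p=crown(.39)
env.reach([*p[:2],.26],quat(TH)); st('above')
env.movel(p,velocity=.1,stop_force=6); st('at')
env.grip(.0,20); st('pinch')
for a in np.linspace(.39,.95,5)[1:]: env.movel(crown(a),velocity=.08); st(round(a,2))
shot('side','s1.png'); im=cv2.imread('pics/s1.png')[130:300,180:400]; cv2.imwrite('pics/s1c.png',cv2.resize(im,None,fx=3,fy=3))
E
```

```text
above 4.02 F [0.34 0.5  0.62] T [-0.01 -0.03  0.03] tcp [0.6468 0.1687 0.2611] op 0.0396
at 5.08 F [-1.02  0.3   0.34] T [-0.03  0.01  0.03] tcp [0.647  0.1689 0.1689] op 0.0399
pinch 5.46 F [2.09 0.31 0.72] T [ 0.16 -0.42 -0.06] tcp [0.6472 0.169  0.1687] op 0.0083
0.53 5.78 F [2.7  1.52 0.45] T [ 0.31 -0.55 -0.05] tcp [0.6415 0.1664 0.181 ] op 0.0082
0.67 6.09 F [1.47 1.4  0.37] T [ 0.25 -0.52 -0.02] tcp [0.6345 0.1631 0.1915] op 0.0078
0.81 6.41 F [1.41 0.37 0.14] T [ 0.23 -0.41 -0.04] tcp [0.6263 0.1593 0.2011] op 0.0081
0.95 6.72 F [ 1.69  0.43 -0.13] T [ 0.14 -0.36 -0.03] tcp [0.6169 0.1549 0.2095] op 0.008
```

View pics/s1c.png

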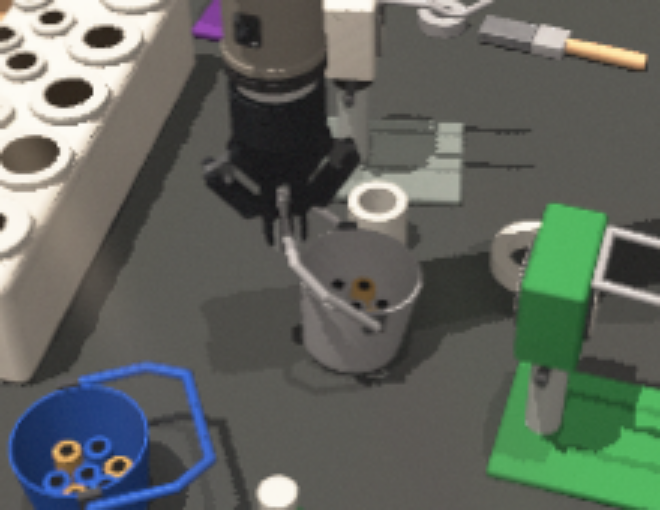

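The bail is rising in the grip at (285,230), with the pail still standing. I'll continue with a loose cage.

```bash
python3 - <<'E'
from h import *
env.grip(.016); st('cage')
for a in np.linspace(.95,np.pi/2,5)[1:]: env.movel(crown(a),velocity=.08); st(round(a,2))
env.grip(0,20); st('shut')
im,d,c=shot('side','s2.png'); im2,d2,c2=shot('scene','sc2.png')
for nm,dd,cc in(('side',d,c),('scene',d2,c2)):
    P=cloud(dd,cc).reshape(-1,3); P=P[np.isfinite(P).all(1)]
    from scipy.optimize import least_squares
    w=P[(P[:,2]<.086)&(P[:,2]>.01)&(np.hypot(P[:,0]-.567,P[:,1]-.131)<.08)]
    s=least_squares(lambda p:np.hypot(w[:,0]-p[0],w[:,1]-p[1])-(.045+.010*w[:,2]/.085),[.567,.132],loss='cauchy',f_scale=.002); print(nm,s.x.round(4))
a=cv2.resize(im[130:300,200:380],None,fx=2.2,fy=2.2); b=cv2.resize(im2[150:320,260:440],None,fx=2.2,fy=2.2)
cv2.imwrite('pics/s2c.png',np.hstack([a,b]))
E
```

```text
cage 7.03 F [1.19 0.95 0.9 ] T [ 0.15 -0.29  0.  ] tcp [0.6172 0.1552 0.2093] op 0.016
1.11 7.36 F [ 0.24 -0.   -0.35] T [-0.02 -0.02  0.02] tcp [0.6047 0.1492 0.2171] op 0.016
1.26 7.69 F [-0.1  -0.48 -0.1 ] T [ 0.02  0.01 -0.03] tcp [0.5927 0.1436 0.2227] op 0.016
1.42 8.03 F [0.04 0.38 0.07] T [ 0.    0.02 -0.03] tcp [0.5799 0.1378 0.2259] op 0.0159
1.57 8.36 F [ 0.29  0.51 -0.84] T [-0.02  0.01 -0.01] tcp [0.5667 0.1317 0.227 ] op 0.0164
shut 8.57 F [ 0.68 -0.16  0.97] T [-0.09  0.05 -0.02] tcp [0.5671 0.1319 0.2271] op 0.0082
side [0.5674 0.1318]
scene [0.5669 0.1302]
```

View pics/s2c.png

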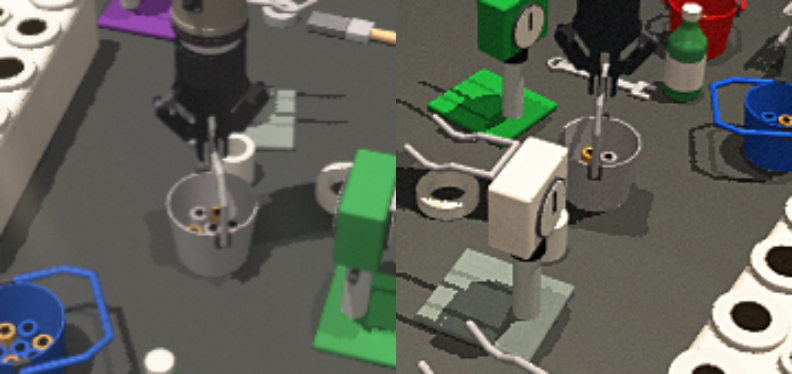

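The bail is upright and the pail has moved less than 2 mm. Next I grip firmly, lift it high over everything, come down in front of the hook and check.

```bash
cat >> h.py <<'E'
SY=.140; SE=np.array([np.cos(SY),np.sin(SY)]); SEAT=np.array([.5206,-.1291])
def hk(s,z): return np.r_[SEAT+SE*s,z]
E
python3 - <<'E'
from h import *
for s,z in((-.105,.5),(-.105,.335),(0,.335),(0,.27)): print(s,z,kin.inverse_kinematics(hk(s,z),quat(SY)) is not None)
env.grip(0,60); f0=env.get_state()['force']
x,y,_=env.get_state()['tcp_pos']
env.movel([x,y,.26],velocity=.06); env.dwell(.3); st('lifted')
print('weight',np.mean([(env.dwell(.02),env.get_state()['force'])[1] for _ in range(10)],0)-f0)
env.movel([x,y,.50],velocity=.15)
env.movel(hk(-.105,.50),velocity=.12,rot=quat(SY)); env.movel(hk(-.105,.335),velocity=.12); env.dwell(.3); st('front')
im,d,c=shot('side','s3.png'); im2,d2,c2=shot('scene','sc3.png')
a=cv2.resize(im[50:250,250:450],None,fx=2,fy=2); b=cv2.resize(im2[130:330,180:380],None,fx=2,fy=2)
cv2.imwrite('pics/s3c.png',np.hstack([a,b]))
E
```

```text
-0.105 0.5 True
-0.105 0.335 True
0 0.335 True
0 0.27 True
lifted 9.89 F [ 0.47  0.52 -4.17] T [-0.04 -0.03 -0.05] tcp [0.567  0.1319 0.2597] op 0.0073
weight [-0.56244319 -0.38353039 -6.00839679]
front 16.4 F [-0.36 -1.08 -4.71] T [0.07 0.01 0.  ] tcp [ 0.4167 -0.1438  0.3352] op 0.0069
```

View pics/s3c.png

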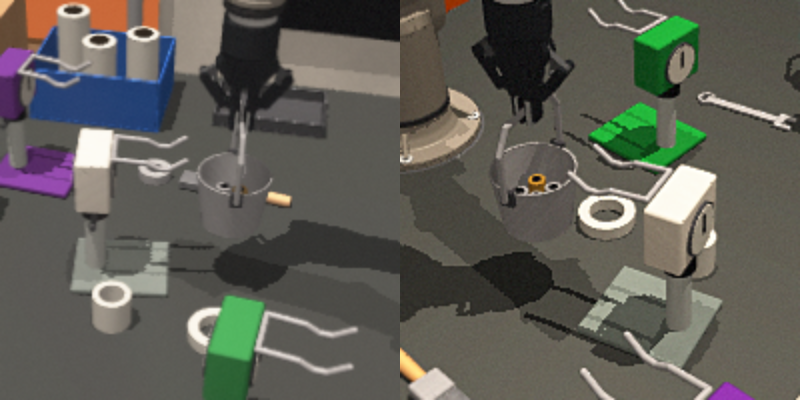

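The pail hangs level below the gripper, in front of the prongs. Before going in, I check numerically how it hangs.

```bash
python3 - <<'E'
from h import *
from scipy.optimize import least_squares
t=np.array([.4167,-.1438,.3352])
N=[-SE[1],SE[0]]
for n in('s3','sc3'):
    z=np.load(f'pics/{n}.png.npz'); P=cloud(z['d'],z).reshape(-1,3); P=P[np.isfinite(P).all(1)]
    w=P[(np.hypot(*(P[:,:2]-t[:2]).T)<.075)&(P[:,2]>.115)&(P[:,2]<.21)]
    # cone with tilt; params x,y at foot... fixed top z
    def f(p):
        h=w[:,2]-p[2]; 
        return np.hypot(w[:,0]-p[0]-p[3]*h,w[:,1]-p[1]-p[4]*h)-(.045+.010*h/.085)
    s=least_squares(f,[t[0],t[1],.108,0,0],loss='cauchy',f_scale=.002); p=s.x
    top=p[:2]+p[3:]*.078-t[:2]
    r=w[(np.hypot(*(w[:,:2]-t[:2]).T)<.058)]
    print(n,len(w),'pivot rel tcp: along s %.4f lateral %.4f'%(top@SE,top@N),'tilt',p[3:].round(3),'rim z',np.percentile(w[:,2],[95,98]).round(4),'foot',p[2].round(4))
    b=P[(abs((P[:,:2]-t[:2])@SE)<.012)&(abs(abs((P[:,:2]-t[:2])@N)-.032)<.01)&(P[:,2]>.265)&(P[:,2]<.31)]
    if len(b): print('  crown side pts',len(b),'z top',np.percentile(b[:,2],[50,90]).round(4),'s',np.median((b[:,:2]-t[:2])@SE).round(4), 'lat extent',np.ptp((b[:,:2]-t[:2])@N).round(3))
E
```

```text
s3 1225 pivot rel tcp: along s 0.0002 lateral -0.0000 tilt [-0.009  0.003] rim z [0.1939 0.1985] foot 0.1197
  crown side pts 19 z top [0.2848 0.2866] s -0.0011 lat extent 0.074
sc3 1689 pivot rel tcp: along s 0.0009 lateral -0.0020 tilt [-0.001 -0.006] rim z [0.1949 0.1987] foot 0.1233
  crown side pts 28 z top [0.2855 0.2875] s 0.0021 lat extent 0.019
```

```bash
cat >> h.py <<'E'
def fz(n=8):
    L=[]
    for _ in range(n): env.dwell(.015); L.append(env.get_state()['force'])
    return np.mean(L,0)
E
python3 - <<'E'
from h import *
print('stopped',env.movel(hk(0,.335),velocity=.06,stop_force=8)); st('over')
print(env.movel(hk(0,.286),velocity=.04,stop_force=6)); env.dwell(.2)
b=fz(25); print('base',b.round(2)); z=.286
while z>.258:
    z-=.0006; env.movel(hk(0,z),velocity=.02); f=fz(6)-b
    if f[2]>1 or z<.279: print(round(z,4),f.round(2))
    if f[2]>3.2: break
st('end')
im,d,c=shot('side','s4.png'); im2,d2,c2=shot('scene','sc4.png')
cv2.imwrite('pics/s4c.png',np.hstack([cv2.resize(im[70:230,250:410],None,fx=2.4,fy=2.4),cv2.resize(im2[180:340,240:400],None,fx=2.4,fy=2.4)]))
E
```

```text
stopped False
over 18.4 F [-0.16  0.04 -5.23] T [-0.    0.02  0.02] tcp [ 0.5203 -0.1292  0.335 ] op 0.0067
False
base [ 0.02 -0.24 -4.28]
0.2788 [0.11 0.27 0.  ]
0.2782 [-0.18  0.14 -0.17]
0.2776 [0.12 0.37 0.06]
0.277 [-0.37  0.34  1.56]
0.2764 [-0.4   0.58  3.02]
0.2758 [-0.67 -0.03  4.11]
end 26.34 F [-0.79  0.02  0.11] T [-0.01  0.13  0.01] tcp [ 0.5207 -0.1291  0.2759] op 0.0071
```

View pics/s4c.png

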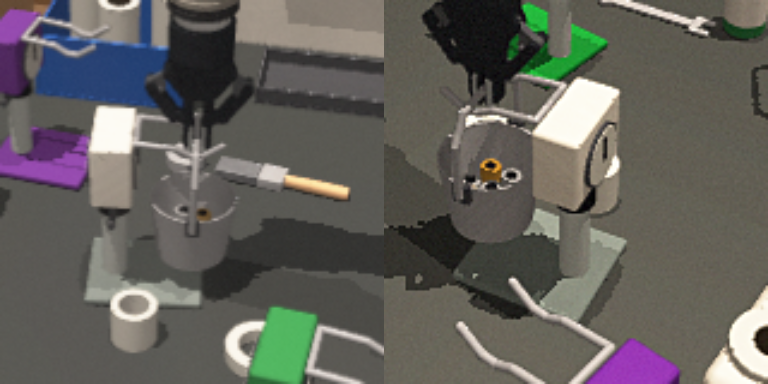

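Contact came at TCP z≈.277, where the vision predicted it, and the hook now bears about 4 N, nearly the whole weight. The bar lies across both prongs in the dip. I release and retreat straight up.

```bash
python3 - <<'E'
from h import *
env.grip(.012,20); env.dwell(.3); st('loose'); env.grip(.03); env.dwell(.3); st('open')
env.movel(hk(0,.34),velocity=.05,stop_force=5); st('up'); env.movel(hk(-.03,.46),velocity=.12); env.dwell(.5)
im,d,c=shot('side','s5.png'); im2,d2,c2=shot('scene','sc5.png'); w,dw,cw=shot('wrist','w5.png')
cv2.imwrite('pics/s5c.png',np.hstack([cv2.resize(im[90:230,250:370],(342,400)),cv2.resize(w,None,fx=.7,fy=.7)[:400].copy() if 0 else cv2.resize(w[60:340,200:520],(457,400))]))
N=np.array([-SE[1],SE[0]])
P=cloud(dw,cw).reshape(-1,3); P=P[np.isfinite(P).all(1)]; l=(P[:,:2]-SEAT)@N; s=(P[:,:2]-SEAT)@SE
k=(abs(s)<.02)&(abs(l)<.024)&(P[:,2]>.21)&(P[:,2]<.25); print('bar between prongs',k.sum(),'s med %.4f'%np.median(s[k]),'slope %.4f'%np.polyfit(l[k],s[k],1)[0],'ztop',np.percentile(P[k,2],80).round(4))
k=(abs(s)<.025)&(abs(l)<.085)&(P[:,2]>.12)&(P[:,2]<.25); print('bail lateral',np.percentile(l[k],[.5,99.5]).round(4))
r=P[(np.hypot(s,l)<.062)&(P[:,2]>.11)&(P[:,2]<.15)&(np.hypot(s,l)>.048)]; A=np.c_[r[:,:2]-SEAT,np.ones(len(r))]; m=abs(r[:,2]-np.median(r[:,2]))<.006
print('rim',m.sum(),np.linalg.lstsq(A[m],r[m,2],rcond=None)[0].round(4), cv2.minEnclosingCircle(((r[m,:2]-SEAT)*1000).astype(np.float32)))
st('end')
E
```

```text
loose 26.97 F [-0.2   0.07  0.78] T [-0.03 -0.    0.02] tcp [ 0.5206 -0.1291  0.2758] op 0.0123
open 27.58 F [-0.4   0.5   0.64] T [-0.02 -0.03  0.02] tcp [ 0.5206 -0.1291  0.2758] op 0.0297
up 29.02 F [ 0.02 -0.16  0.52] T [ 0.   -0.    0.02] tcp [ 0.5204 -0.1291  0.3396] op 0.0302
bar between prongs 471 s med -0.0015 slope -0.0022 ztop 0.2262
bail lateral [-0.0633  0.0657]
rim 979 [-0.0122  0.0217  0.1316] ((-1.3422867059707642, 2.7640209197998047), 58.07862091064453)
end 30.85 F [-0.04 -0.1  -0.1 ] T [ 0.01 -0.02  0.02] tcp [ 0.4909 -0.1333  0.46  ] op 0.0301
```

View pics/s5c.png

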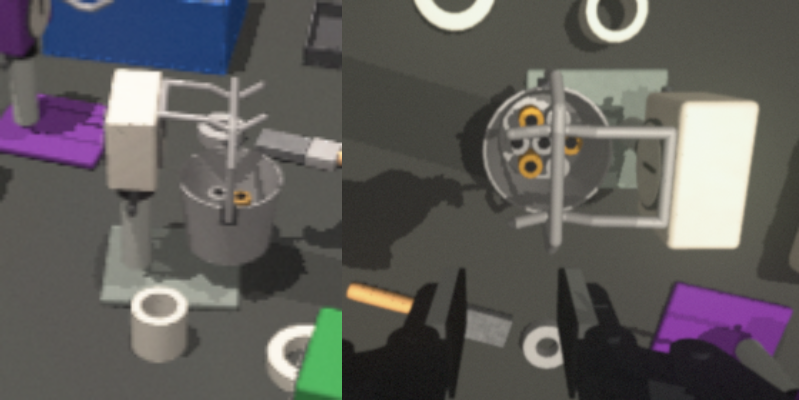

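The bar lies square across both prongs in the dip: bar line at x≈556, prongs crossing at y≈130 and 215. It's centred, the pail is level and the gripper is clear, so I'm handing in.

```bash
python3 - <<'E'
from h import *
env.dwell(1.5); _,d,_=shot('side'); d0=np.load('pics/s5.png.npz')['im']; print(np.abs(cv2.blur(_ if 0 else camera('side')[0],(5,5)).astype(int)-cv2.blur(d0,(5,5)))[90:230,300:370].max())
print(job.job_done(), env.get_state()['time'])
E
```

```text
2
the job is handed in; nothing more can be done
the job is handed in; nothing more can be done
```

The pail is hanging on the spring scale by its bail, and the job is handed in. My last clock reading before hand-in was 30.9 s, plus about 1.6 s of final checks, against the 72 s limit.

**How it was done:** I pinched the folded bail lightly and raised it partway, then pushed it upright inside loosely open fingers. The pail moved less than 2 mm during this. I then gripped the bail, carried the pail over everything to the front of the hook, and lowered it in 0.6 mm steps. Contact came at the height the cameras predicted, and I let go once the hook bore about 4 N, nearly the whole weight.

**Last checks:**
- **Bail:** it lies in the dip across both prongs, 1.5 mm from my estimate of the seat, under 0.3° out of square and about 1 mm off centre.
- **Pail:** it hangs free and still; side-camera pictures about 1.5 s apart matched. The final depth fit put the rim 1–2° out of level, which is about the limit of that measurement.
- **Gripper:** it was well clear, with no force left on the tool.
- **Other objects:** the pictures showed nothing else disturbed, but I did not measure each one.

One reading was uneven: the pail's weight came out between about 4.3 and 6.0 N because of sensor noise and drift.

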